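Rebuild the stationery tower on the desk caddy

TASK

Put the stationery tower back together in the round socket of the black desk caddy: the blue binder-clip pot at the bottom, the white paper-clip pot on it, the yellow push-pin pot on that, and last the black lid, each one seated fully home in the one below. Keep the pots upright so that nothing spills, set each piece down rather than letting it drop, and leave the calculator, the stapler and the mug where they are.

Things in the scene. Friction and masses are not known exactly. Their poses are not given: they have to be found in the camera images.
- caddy: Black desk caddy, fixed: plate 170 x 90 x 6 mm with a grey socket ring (68 mm outside, 53 inside, rim 14 mm above the desk, floor 6) and a tray of yellow notes (25 mm high), its centre 85 mm from the socket along the caddy's +x. Origin: on the desk, on the socket's axis, z up. A seated pot's foot is inside, its shoulder on the rim: its origin is 8 mm above the caddy's.
- binder_pot: Tall blue round pot of black binder clips, 170 g, open top: 60 mm outside, 53 mm mouth, 72 mm high. Its lowest 6 mm is a foot, 42 mm wide at the bottom tapering out to 49, that enters a 53 mm mouth; the shoulder rests on the rim. Contents stay below the top 10 mm. Origin: centre of the foot's underside, z up. A pot seated on it has its origin 66 mm above this one.
- clip_pot: Medium white round pot holding copper paper clips, 140 g, 54 mm high overall, otherwise the same shape (60 mm outside, 53 mm mouth, 6 mm tapered foot). Origin: centre of the underside of the foot, z up. A pot seated on this one has its origin 48 mm above this origin.
- pin_pot: Low yellow round pot holding mostly red push pins, 90 g, 40 mm high overall, otherwise the same shape (60 mm outside, 53 mm mouth, 6 mm tapered foot). Origin: centre of the underside of the foot, z up. The lid seated on this pot has its origin 34 mm above this origin.
- pot_lid: Round black lid, 45 g: the same 6 mm tapered foot, a 60 mm disc from 6 to 11 mm, and a grey round grip knob 22 mm in diameter (18 mm at its root) up to 31 mm. Origin: centre of the underside of the foot, z up.
- calculator: Bystander: flat black desk calculator, 150 x 92 x 19 mm, loose. Origin: centre of its underside, its length along its x.
- stapler: Bystander: red and black stapler, 36 mm wide, 145 mm long along its y, 65 mm high, loose. Origin: centre of its underside.
- mug: Bystander: white mug, 80 mm in diameter, 92 mm high, handle to its +y, loose. Origin: centre of its underside.
There are look-alikes about, which are no part of the job. Of the things that look like the binder_pot, the smallest one is meant. Of the things that look like the pot_lid, the smaller one is meant.

How it is judged:
On the way, in this order (a step that is already met when the one before it is completed fails the run):
1. the blue binder-clip pot stands seated in the caddy's socket, released (horizontal distance between binder_pot and caddy below 0.005 m and z of binder_pot in the frame of caddy between 0.0055 and 0.0105 m and angle between binder_pot's own z axis and vertical below 0.06 rad and linear speed of binder_pot below 0.02 m/s and angular speed of binder_pot below 0.2 rad/s and contact force between binder_pot and the fingers below 0.1 N), for 0.2 s.
2. the white paper-clip pot is seated on the blue pot, released (horizontal distance between clip_pot and binder_pot below 0.005 m and z of clip_pot in the frame of binder_pot between 0.0635 and 0.0685 m and angle between clip_pot's own z axis and vertical below 0.06 rad and linear speed of clip_pot below 0.02 m/s and angular speed of clip_pot below 0.2 rad/s and contact force between clip_pot and the fingers below 0.1 N), for 0.2 s.
3. the yellow push-pin pot is seated on the white pot, released (horizontal distance between pin_pot and clip_pot below 0.005 m and z of pin_pot in the frame of clip_pot between 0.0455 and 0.0505 m and angle between pin_pot's own z axis and vertical below 0.06 rad and linear speed of pin_pot below 0.02 m/s and angular speed of pin_pot below 0.2 rad/s and contact force between pin_pot and the fingers below 0.1 N), for 0.2 s.
4. the lid is seated on the yellow pot, released (horizontal distance between pot_lid and pin_pot below 0.005 m and z of pot_lid in the frame of pin_pot between 0.0315 and 0.0365 m and angle between pot_lid's own z axis and vertical below 0.06 rad and linear speed of pot_lid below 0.02 m/s and angular speed of pot_lid below 0.2 rad/s and contact force between pot_lid and the fingers below 0.1 N), for 0.2 s.
At the end, for the whole second after the job is handed in: From the bottom up, the blue pot in the caddy's socket, the white pot on it, the yellow pot on that and the lid on top: each within 5 mm of the axis of the one below, seated to within 2.5 mm of its full depth, upright within 0.06 rad, released and at rest (all of step 1 and all of step 2 and all of step 3 and all of step 4); the robot touches nothing.
It fails at once if a pot is tipped more than 0.5 rad, so that it spills (angle between any of binder_pot, clip_pot, pin_pot's own z axis and vertical above 0.5 rad).
It fails at once if a pot or the lid is dropped (it falls free faster than 0.5 m/s, about 13 mm of fall) ((linear speed of binder_pot above 0.5 m/s and contact force between binder_pot and the fingers below 0.05 N) or (linear speed of clip_pot above 0.5 m/s and contact force between clip_pot and the fingers below 0.05 N) or (linear speed of pin_pot above 0.5 m/s and contact force between pin_pot and the fingers below 0.05 N) or (linear speed of pot_lid above 0.5 m/s and contact force between pot_lid and the fingers below 0.05 N)).
It fails at once if the calculator, the stapler or the mug is moved more than 15 mm (distance of any of calculator, stapler, mug from where it was at the start of the episode above 0.015 m).
It also fails if it takes over 125 s, if anything falls off the work surface, if the arm or the gripper's body presses on something with over 40 N, if the wrist force passes 120 N, or if a joint passes its speed limit or range.

ROBOT

A 7-joint arm with a two-finger parallel gripper is mounted at the origin on the work surface. World frame = base frame: x ahead of the robot, y to its left, z up, the work surface at z = 0. Lengths are in m, angles in rad, forces in N, time in s.
With the tool pointing down it reaches from about 0.4 to 0.85 m from the base axis. Payload 4.5 kg.
Tool frame: the origin (TCP) lies midway between the tips of the shut fingers; the grasp point (between the pads) lies 19 mm behind it (r.grip_point_offset is the distance from the TCP to the grasp point, in m); z points along the fingers, y is the line along which they close (so a half turn about z gives the same grasp; the last joint's range is limited). The gripper opens to 88 mm and grips with 3 to 60 N. Pads are 18 mm wide; open, the fingers measure 123 mm over their backs; the gripper's body (75 mm by 187 mm) begins 45 mm behind the grasp point.
Start: joints at [1.332, 0.689, -0.195, 1.565, 0.157, 0.902, -0.215], TCP at [0.168, -0.602, 0.239] pointing down, gripper open.
Joint ranges: [-3.01, 3.01], [-0.46, 2.08], [-1.47, 1.51], [0.13, 2.56], [-1, 4.14], [0.04, 2.09], [-2.66, 2.66]. Speed limits (rad/s): [2.57, 2.57, 3.14, 3.14, 3.14, 3.14, 3.14].

INTERFACE

Orientations are given as a unit quaternion [x, y, z, w].
In Python, from plant import r, optics gives the robot as it stands.
- The arm moves only by the shell command python3 -m pendant 'ROWS' [OPENING] [FORCE]. ROWS is JSON, a list of rows, each a list of 6 numbers: the shift along the tool's x, y, z as a fraction of full scale, then the turn, a rotation vector about the tool's x, y, z as a fraction of full scale. A call has 1 to 5 rows; each row shifts and turns the commanded pose from where the row before left it, along the tool's axes as they then stand; what a row does not reach is not made up. Full scale, the value 1, is 0.025 m for a shift and pi rad for a turn. A row lasts 1/12 s, in which the tool goes at most 41.7 mm and 7.16 degrees, less where a joint would pass 70% of its speed; a pose out of reach is approached as far as the arm can. A call with a number of a shift or a turn outside -1 to 1 is refused whole. A call with a gripper value outside its range is refused whole. OPENING is the opening, from -1 (shut) to 1 (fully open), set as the call begins (- or left out, the last holds). The fingers move at their own pace and stop on an object; FORCE is the grip in N (left out, the last holds). Time passes only in rows, so rows that do not move let the fingers close. It gives the time, the measured TCP pose, the force, the opening and the grip force at its end, in the units of the state.
- r.get_state(): the state, without advancing time (a new reading comes with each control period).
- optics.snapshot(name): name is "side" or "top"; returns (picture, depth): 384x512x3 uint8, blue, green, red; 384x512 float32, m along the optical axis (not along the pixel's ray), 0 where there is no reading.
- optics.calibration(name): a dict with "vfov" (degrees; the focal length in pixels is half the picture's height over the tangent of half this angle, whatever the lens; pixels are square), "cx", "cy" (the principal point, pixels), "k1" (the pictures are not rectified: a ray, as slopes to the right and down, at radius r is drawn at 1 + k1 r^2 times it, then the intrinsics apply), "cam_to_world" (4x4, takes a point from camera to world coordinates). Camera axes: x right, y up, looking along -z (the intrinsics and any distortion apply to the point x, -y, -z); pixel columns grow to the right and rows downward; lengths in m; the calibration is good to about 2 mm. A picture is of the moment at which its call begins. calibration takes no time and is no camera call.
- r.finish_job(): hands the job in; it is judged then, once.
The state is a dict: "clock": time; "q": joint angles; "qd": joint speeds; "joint_torque": joint torques, N m; "tool_pos": TCP position; "eef_rot": TCP orientation; "contact_force": force on the tool from outside, world axes, zero at the start; "moment": the same for the moment, N m; "opening": opening from 0.0 (shut) to 1.0 (fully open); "finger_force": force on a finger pad.
Only numpy, scipy, OpenCV 4.12 (cv2) and the standard library are available. Lean on these libraries where they do the work, as an engineer would, in place of code of your own. Each camera call takes 0.05 s, during which the arm holds its last target. There are 200 camera calls.

## Working session

There is one attempt and no reset: what is moved stays moved. The work goes in short steps, Python scripts to look and compute and a shell command to move; the robot and the scene stay as the last step left them, time stands still between calls to the robot, and variables do not carry over. Pictures are saved under pics/ and viewed, at most 14 in all, crops included, and the job is handed in when it is done.

```bash
mkdir -p pics; ls
python3 - <<'E'
from plant import r, optics
import cv2
for n in("side","top"):
    p,d=optics.snapshot(n); cv2.imwrite(f"pics/{n}0.png",p)
    import numpy as np; np.save(f"pics/{n}0.npy",d)
    print(n,optics.calibration(n))
print(r.get_state(), r.grip_point_offset)
E
```

```text
pics
side {'vfov': 57.54525071093107, 'cx': 252.51522928284862, 'cy': 194.11281582549455, 'k1': -0.04724095226245789, 'cam_to_world': array([[ 0.9935829 ,  0.08197155, -0.0779338 ,  0.48261481],
       [-0.11209054,  0.62148282, -0.77536754, -0.64580701],
       [-0.01512357,  0.77912757,  0.62668294,  0.57424813],
       [ 0.        ,  0.        ,  0.        ,  1.        ]])}
top {'vfov': 53.96862172948128, 'cx': 254.7299518785967, 'cy': 192.0510128306589, 'k1': -0.05265779865595685, 'cam_to_world': array([[ 0.00260625,  0.99593321, -0.09005694,  0.47887707],
       [-0.99998521,  0.0030255 ,  0.00451918, -0.00666159],
       [ 0.00477326,  0.09004383,  0.99592636,  1.06328827],
       [ 0.        ,  0.        ,  0.        ,  1.        ]])}
{'clock': 0.1, 'q': array([ 1.33181475,  0.68992536, -0.19453301,  1.56622348,  0.15729997,
        0.90251745, -0.21511412]), 'qd': array([-0.0010543 , -0.00142425, -0.00154722, -0.00396008,  0.00025691,
        0.00014166,  0.00035346]), 'joint_torque': array([-3.81038219e-03, -5.28501177e+01, -1.27180070e+00, -1.53836006e+01,
       -5.25582768e-02,  1.97611029e-03,  5.52895926e-05]), 'tool_pos': array([ 0.16819257, -0.60135246,  0.23797922]), 'eef_rot': array([ 9.90708068e-01,  1.36003002e-01, -1.70474511e-04, -8.23434449e-04]), 'contact_force': array([ 1.16994044, -0.73603763,  1.31870876]), 'moment': array([ 0.02350944, -0.01798884,  0.02828742]), 'finger_force': 0.0, 'opening': 1.001057758477592} 0.0187
```

View pics/top0.png

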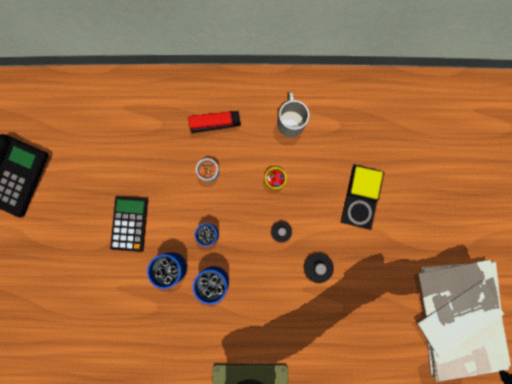

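View pics/side0.png

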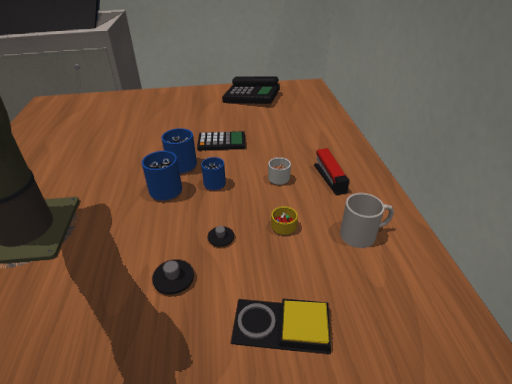

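The top view shows the small blue pot at (207,234), with two larger look-alikes at (166,270) and (211,285). The white pot is at (207,170), the yellow pot at (275,178), the small lid at (281,231) with the larger one at (319,267), and the socket at (360,213). The side view agrees: blue (213,173), white (280,171), yellow (285,221), lid (221,236), socket (257,321).

```bash
cat > h.py <<'E'
import numpy as np, cv2
from plant import r, optics
def cloud(n,d):
    c=optics.calibration(n); h,w=d.shape; f=h/2/np.tan(np.radians(c["vfov"])/2)
    K=np.array([[f,0,c["cx"]],[0,f,c["cy"]],[0,0,1.]])
    v,u=np.mgrid[:h,:w]
    s=cv2.undistortPoints(np.stack([u,v],-1).reshape(-1,1,2).astype(np.float64),K,np.array([c["k1"],0,0,0])).reshape(h,w,2)
    P=np.stack([s[...,0]*d,-s[...,1]*d,-d],-1); T=c["cam_to_world"]
    P=P@T[:3,:3].T+T[:3,3]; P[d==0]=np.nan
    return P
def fit(xy):
    A=np.c_[2*xy,np.ones(len(xy))]; s=np.linalg.lstsq(A,(xy**2).sum(1),rcond=None)[0]
    return s[:2],np.sqrt(s[2]+s[0]**2+s[1]**2)
def near(P,c,R,z0,z1):
    Q=P.reshape(-1,3); Q=Q[np.isfinite(Q[:,0])]
    return Q[(np.hypot(Q[:,0]-c[0],Q[:,1]-c[1])<R)&(Q[:,2]>z0)&(Q[:,2]<z1)]
E
python3 - <<'E'
from h import *
t=cloud("top",np.load("pics/top0.npy")); s=cloud("side",np.load("pics/side0.npy"))
px=dict(binder=(207,234),clip=(207,170),pin=(275,178),lid=(281,231),sock=(360,213),notes=(366,183),mug=(293,119),stap=(214,121),calc=(129,224),big1=(166,270),big2=(211,285),biglid=(319,267))
for k,(u,v) in px.items():
    c=t[v,u,:2]
    for n,P in(("top",t),("side",s)):
        Q=near(P,c,.05,.004,.2)
        if len(Q)<10: print(k,n,len(Q));continue
        zt=np.percentile(Q[:,2],97)
        W=Q[Q[:,2]>zt-.008][:,:2].astype(np.float32)
        mc,mr=cv2.minEnclosingCircle(W)
        W2=Q[:,:2].astype(np.float32); c2,r2=cv2.minEnclosingCircle(W2)
        fl=near(P,c,.09,-.02,.003)
        print(k,n,len(Q),"ztop %.4f"%zt,"floor %.4f"%np.median(fl[:,2]),"rimcirc",np.round(mc,4),round(mr,4),"all",np.round(c2,4),round(r2,4))
E
```

```text
binder top 441 ztop 0.0732 floor -0.0005 rimcirc [0.458  0.1188] 0.03 all [0.4619 0.1152] 0.0469
binder side 685 ztop 0.0728 floor 0.0006 rimcirc [0.4571 0.1148] 0.0313 all [0.4555 0.1139] 0.0323
clip top 429 ztop 0.0552 floor -0.0008 rimcirc [0.6312 0.1199] 0.0299 all [0.6274 0.118 ] 0.0341
clip side 542 ztop 0.0551 floor 0.0006 rimcirc [0.6318 0.1174] 0.0318 all [0.6307 0.1168] 0.0321
pin top 393 ztop 0.0408 floor -0.0009 rimcirc [ 0.6104 -0.0666] 0.0301 all [ 0.619  -0.0679] 0.0388
pin side 641 ztop 0.0412 floor 0.0006 rimcirc [ 0.6117 -0.0698] 0.0311 all [ 0.6117 -0.0702] 0.0313
lid top 349 ztop 0.0312 floor -0.0007 rimcirc [ 0.4637 -0.084 ] 0.0108 all [ 0.466  -0.0837] 0.0488
lid side 436 ztop 0.0321 floor 0.0009 rimcirc [ 0.4638 -0.0882] 0.0113 all [ 0.4648 -0.0879] 0.0307
sock top 702 ztop 0.0203 floor -0.0007 rimcirc [ 0.5245 -0.3118] 0.0424 all [ 0.5164 -0.3094] 0.0499
sock side 1988 ztop 0.0163 floor 0.0013 rimcirc [ 0.5169 -0.3092] 0.0495 all [ 0.5163 -0.3094] 0.05
notes top 918 ztop 0.0271 floor -0.0010 rimcirc [ 0.5994 -0.3225] 0.05 all [ 0.5994 -0.3225] 0.05
notes side 
[... 570 characters left out ...]
7] 0.0501
calc side 424 ztop 0.0211 floor 0.0008 rimcirc [0.4832 0.3378] 0.05 all [0.4832 0.3378] 0.05
big1 top 1152 ztop 0.1055 floor -0.0003 rimcirc [0.3649 0.2177] 0.0445 all [0.3648 0.2176] 0.0445
big1 side 1062 ztop 0.1057 floor 0.0006 rimcirc [0.3635 0.2157] 0.0451 all [0.3635 0.2154] 0.0452
big2 top 1076 ztop 0.1056 floor -0.0004 rimcirc [0.3275 0.1033] 0.0439 all [0.3284 0.1037] 0.0447
big2 side 1574 ztop 0.1055 floor 0.0006 rimcirc [0.3274 0.0978] 0.0446 all [0.327  0.0977] 0.045
biglid top 724 ztop 0.0436 floor -0.0006 rimcirc [ 0.3655 -0.1874] 0.0152 all [ 0.3691 -0.1851] 0.0458
biglid side 1144 ztop 0.0451 floor 0.0015 rimcirc [ 0.3638 -0.1898] 0.0158 all [ 0.3694 -0.1879] 0.0461
```

```bash
python3 - <<'E'
from h import *
G=dict(binder=(.457,.117,.072),clip=(.631,.118,.054),pin=(.611,-.068,.040),sock=(.517,-.309,.014))
for n in("top","side"):
    P=cloud(n,np.load(f"pics/{n}0.npy")); I=cv2.imread(f"pics/{n}0.png").astype(int)
    for k,(x,y,z) in G.items():
        m=np.isfinite(P[...,0])&(np.hypot(P[...,0]-x,P[...,1]-y)<.045)
        if k=="sock": m&=(I.min(2)>75)&(I.max(2)-I.min(2)<40)
        else: m&=abs(P[...,2]-z)<.005
        W=P[m]
        for _ in range(4):
            c,R=fit(W[:,:2]); d=np.hypot(*(W[:,:2]-c).T); W=W[(abs(d-R)<.005)]
        mc,mr=cv2.minEnclosingCircle(W[:,:2].astype(np.float32))
        print(n,k,len(W),np.round(c,4),round(R,4),"z %.4f"%np.median(W[:,2]),"enc",np.round(mc,4),round(mr,4))
    m=(I[...,2]>150)&(I[...,1]>150)&(I[...,0]<90)&(np.hypot(P[...,0]-.599,P[...,1]+.322)<.07); print("notes",np.round(P[m].mean(0),4))
E
python3 -m pendant '[[0,0,0,0,0,0.029],[0,0,0,0,0,0.029],[0,0,0,0,0,0.029],[0,0,0,0,0,0],[0,0,0,0,0,0]]' 1 20
```

```text
top binder 96 [0.457  0.1187] 0.0275 z 0.0713 enc [0.458  0.1188] 0.03
top clip 96 [0.631  0.1198] 0.0281 z 0.0532 enc [0.6312 0.1199] 0.0299
top pin 81 [ 0.6103 -0.0666] 0.0282 z 0.0389 enc [ 0.6105 -0.0666] 0.0301
top sock 203 [ 0.5184 -0.3045] 0.0303 z 0.0127 enc [ 0.5184 -0.3051] 0.0348
notes [ 0.6013 -0.3238  0.0236]
side binder 121 [0.4559 0.1146] 0.028 z 0.0713 enc [0.4554 0.115 ] 0.0312
side clip 116 [0.6316 0.1159] 0.0282 z 0.0530 enc [0.6318 0.1174] 0.0318
side pin 163 [ 0.6112 -0.0704] 0.0282 z 0.0394 enc [ 0.6117 -0.0698] 0.0311
side sock 334 [ 0.5185 -0.3067] 0.0301 z 0.0149 enc [ 0.5186 -0.3065] 0.0335
notes [nan nan nan]
clock: 0.52
tool_pos: [0.1685, -0.6016, 0.2384]
eef_rot: [1.0, 0.001, -0.0, -0.0]
contact_force: [-0.1, 0.6, 0.8]
opening: 0.998
finger_force: 0.0<stdin>:14: RuntimeWarning: Mean of empty slice.
  ret = um.true_divide(
```

```bash
python3 -m pendant '[[0.96,-1,0,0,0,0],[0.96,-1,0,0,0,0],[0.96,-1,0,0,0,0],[0.96,-1,0,0,0,0],[0.96,-1,0,0,0,0]]' >/dev/null
python3 -m pendant '[[0.96,-1,0,0,0,0],[0.96,-1,0,0,0,0],[0.96,-1,0,0,0,0],[0.96,-1,0,0,0,0],[0.96,-1,0,0,0,0]]'
python3 -m pendant '[[0.96,-1,0,0,0,0],[0.96,-1,0,0,0,0],[0,-1,0,0,0,0],[0,-1,0,0,0,0],[0,-1,0,0,0,0]]' >/dev/null
python3 -m pendant '[[0,-1,0,0,0,0],[0,-1,0,0,0,0],[0,-1,0,0,0,0],[0,-1,0,0,0,0],[0,-1,0,0,0,0]]' >/dev/null
python3 -m pendant '[[0,-1,0,0,0,0],[0,-1,0,0,0,0],[0,-1,0,0,0,0],[0,-1,0,0,0,0],[0,-1,0,0,0,0]]'
python3 -m pendant '[[0,-1,0,0,0,0],[0,-1,0,0,0,0],[0,-1,0,0,0,0],[0,-0.7,0,0,0,0],[0,0,0,0,0,0]]'
```

```text
clock: 1.35
tool_pos: [0.4095, -0.3506, 0.2387]
eef_rot: [1.0, 0.001, -0.0, -0.0]
contact_force: [0.4, -1.2, 0.2]
opening: 1.0
finger_force: 0.0
clock: 2.6
tool_pos: [0.4566, 0.0242, 0.2387]
eef_rot: [1.0, 0.001, -0.0, -0.0]
contact_force: [0.2, -0.2, 0.4]
opening: 1.004
finger_force: 0.0
clock: 3.02
tool_pos: [0.4568, 0.1202, 0.2387]
eef_rot: [1.0, 0.004, 0.0, -0.001]
contact_force: [0.1, -0.2, 0.2]
opening: 0.997
finger_force: 0.0
```

```bash
python3 -m pendant '[[0,0,0,0,0,0],[0,0,1,0,0,0],[0,0,1,0,0,0],[0,0,1,0,0,0],[0,0,0,0,0,0]]'
python3 -m pendant '[[0,0,0.8,0,0,0],[0,0,0.8,0,0,0],[0,0,0,0,0,0],[0,0,0,0,0,0]]'
python3 - <<'E'
from h import *
P,d=optics.snapshot("side"); Q,_=optics.snapshot("top")
cv2.imwrite("pics/a.png",np.vstack([cv2.resize(P[90:240,130:330],None,fx=2,fy=2),cv2.resize(Q[160:310,130:330],None,fx=2,fy=2)]))
E
```

```text
clock: 3.43
tool_pos: [0.4544, 0.1128, 0.1606]
eef_rot: [1.0, -0.001, -0.004, 0.002]
contact_force: [-0.4, -0.6, -0.1]
opening: 0.998
finger_force: 0.0
clock: 3.77
tool_pos: [0.4567, 0.1143, 0.1242]
eef_rot: [1.0, -0.001, -0.001, 0.0]
contact_force: [0.7, 0.9, 0.8]
opening: 1.0
finger_force: 0.0
```

View pics/a.png

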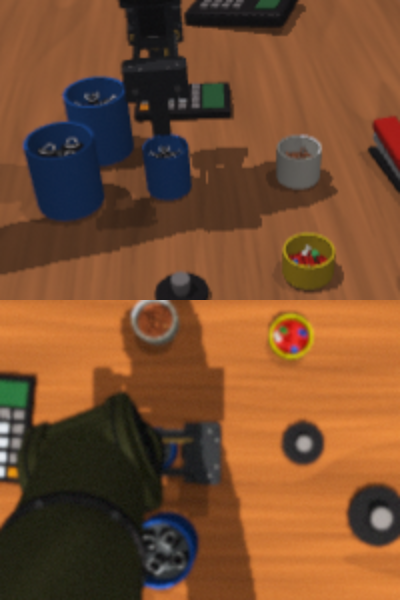

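The crop shows the gripper above the small blue pot (side crop at about 167,165), with its fingers straddling it along world y and the big pots clear to the left.

```bash
python3 -m pendant '[[0,-0.1,0.5,0,0,0],[0,0,0.6,0,0,0],[0,0,0.6,0,0,0],[0,0,0.6,0,0,0],[0,0,0.6,0,0,0]]'
python3 -m pendant '[[0,0,0.4,0,0,0],[0,0,0.2,0,0,0],[0,0,0,0,0,0],[0,0,0,0,0,0],[0,0,0,0,0,0]]'
```

```text
clock: 4.28
tool_pos: [0.4581, 0.1181, 0.0521]
eef_rot: [1.0, -0.0, 0.001, -0.0]
contact_force: [0.0, 0.3, 0.2]
opening: 1.001
finger_force: 0.0
clock: 4.7
tool_pos: [0.4573, 0.118, 0.037]
eef_rot: [1.0, -0.0, 0.001, -0.0]
contact_force: [-0.3, -0.3, 0.9]
opening: 1.002
finger_force: 0.0
```

```bash
python3 -m pendant '[[0,0,0,0,0,0],[0,0,0,0,0,0],[0,0,0,0,0,0],[0,0,0,0,0,0],[0,0,0,0,0,0]]' -1 20
python3 -m pendant '[[0,0,0,0,0,0],[0,0,0,0,0,0],[0,0,0,0,0,0],[0,0,0,0,0,0],[0,0,0,0,0,0]]'
```

```text
clock: 5.12
tool_pos: [0.4568, 0.1177, 0.0364]
eef_rot: [1.0, -0.0, 0.0, 0.0]
contact_force: [-0.4, -0.8, 2.4]
opening: 0.679
finger_force: 20.0
clock: 5.53
tool_pos: [0.4568, 0.1177, 0.0364]
eef_rot: [1.0, -0.0, 0.0, 0.0]
contact_force: [-0.1, -1.8, 4.7]
opening: 0.675
finger_force: 20.0
```

```bash
python3 -m pendant '[[0,0,-0.3,0,0,0],[0,0,-0.6,0,0,0],[0,0,-0.9,0,0,0],[0,0,-0.9,0,0,0],[0,0,-0.9,0,0,0]]'
python3 -m pendant '[[0,0,-0.9,0,0,0],[0,0,-0.9,0,0,0],[0,0,-0.6,0,0,0],[0,0,-0.3,0,0,0],[0,0,0,0,0,0]]'
python3 -m pendant '[[0,0.3,0,0,0,0],[0.16,0.6,0,0,0,0],[0.16,0.9,0,0,0,0],[0.16,0.9,0,0,0,0],[0.16,0.9,0,0,0,0]]'
python3 -m pendant '[[0.16,0.9,0,0,0,0],[0.16,0.9,0,0,0,0],[0.16,0.9,0,0,0,0],[0.16,0.9,0,0,0,0],[0.16,0.9,0,0,0,0]]' >/dev/null
python3 -m pendant '[[0.16,0.9,0,0,0,0],[0.16,0.9,0,0,0,0],[0.16,0.9,0,0,0,0],[0.16,0.9,0,0,0,0],[0.16,0.9,0,0,0,0]]' >/dev/null
python3 -m pendant '[[0.16,0.9,0,0,0,0],[0.08,0.9,0,0,0,0],[0,0.9,0,0,0,0],[0,0.9,0,0,0,0],[0,0.54,0,0,0,0]]' >/dev/null
python3 -m pendant '[[0,0.2,0,0,0,0],[0,0,0,0,0,0],[0,0,0,0,0,0],[0,0,0,0,0,0],[0,0,0,0,0,0]]'
```

```text
clock: 5.95
tool_pos: [0.4562, 0.1181, 0.1271]
eef_rot: [1.0, -0.0, -0.001, 0.0]
contact_force: [0.2, -0.1, -1.6]
opening: 0.678
finger_force: 20.0
clock: 6.37
tool_pos: [0.4574, 0.1183, 0.195]
eef_rot: [1.0, -0.0, 0.001, -0.001]
contact_force: [0.5, 0.0, -2.1]
opening: 0.677
finger_force: 20.0
clock: 6.78
tool_pos: [0.4717, 0.0264, 0.1922]
eef_rot: [1.0, -0.0, -0.002, 0.0]
contact_force: [0.6, -0.3, -1.9]
opening: 0.675
finger_force: 20.0
clock: 8.45
tool_pos: [0.519, -0.3036, 0.1937]
eef_rot: [1.0, 0.001, -0.0, -0.001]
contact_force: [0.5, -0.0, -2.2]
opening: 0.677
finger_force: 20.0
```

```bash
python3 -m pendant '[[0,0,0.4,0,0,0],[0,0,0.8,0,0,0],[0,0,0.9,0,0,0],[0,0,0.9,0,0,0],[0,0,0.8,0,0,0]]' >/dev/null
python3 -m pendant '[[0,0,0.6,0,0,0],[0,0,0.3,0,0,0],[0,0,0,0,0,0],[0,0,0,0,0,0],[0,0,0,0,0,0]]'
cat > meas.py <<'E'
import sys; from h import *
# held/standing pot rim: fit of circle to rim points near expected top (x,y,z)
def rim(x,y,z,tag=None,R=.045,mode="rim",tol=.005):
    out={}
    for n in("top","side"):
        I,d=optics.snapshot(n); P=cloud(n,d)
        if tag: cv2.imwrite(f"pics/{tag}_{n}.png",I)
        m=np.isfinite(P[...,0])&(np.hypot(P[...,0]-x,P[...,1]-y)<R)&(abs(P[...,2]-z)<tol); W=P[m]
        if len(W)<15: print(n,len(W)); continue
        for _ in range(5):
            c,r_=fit(W[:,:2]); e=np.hypot(*(W[:,:2]-c).T); W=W[abs(e-r_)<.004]
            if len(W)<10: break
        print(n,len(W),np.round(c,4),round(r_,4),"z %.4f"%np.median(W[:,2]))
E
python3 - <<'E'
from meas import *
p=r.get_state()["tool_pos"]; print(p)
rim(p[0],p[1],p[2]-.0364+.072,"b")
I=[cv2.imread(f"pics/b_{n}.png") for n in("side","top")]
cv2.imwrite("pics/b.png",np.hstack([cv2.resize(I[0][220:370,160:360],None,fx=2,fy=3-1),cv2.resize(I[1][130:280,260:460],None,fx=2,fy=2)]))
E
```

```text
clock: 9.28
tool_pos: [0.5193, -0.3058, 0.0771]
eef_rot: [1.0, -0.0, 0.001, 0.0]
contact_force: [-0.1, 0.6, -1.5]
opening: 0.679
finger_force: 20.0
[ 0.5193101  -0.30579342  0.07708548]
top 2
side 62 [ 0.5192 -0.3076] 0.028 z 0.1124
```

View pics/b.png

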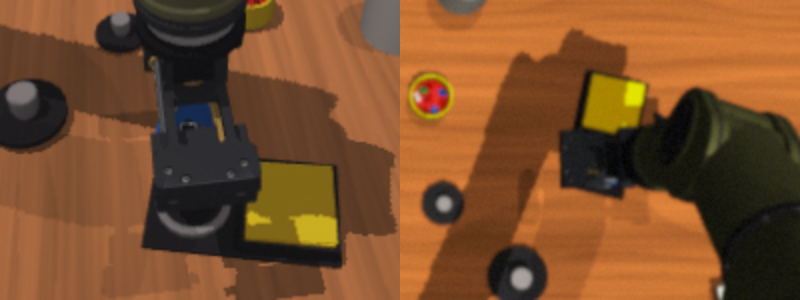

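```bash
python3 -m pendant '[[-0.03,-0.03,0.3,0,0,0],[0,0,0.4,0,0,0],[0,0,0.2,0,0,0],[0,0,0.12,0,0,0],[0,0,0,0,0,0]]'
python3 -m pendant '[[0,0,0.12,0,0,0],[0,0,0.06,0,0,0],[0,0,0.06,0,0,0],[0,0,0,0,0,0],[0,0,0,0,0,0]]'
```

```text
clock: 9.8
tool_pos: [0.5171, -0.3044, 0.0495]
eef_rot: [1.0, -0.0, -0.001, -0.0]
contact_force: [-0.1, -0.7, -2.1]
opening: 0.678
finger_force: 20.0
clock: 10.22
tool_pos: [0.5179, -0.3049, 0.0448]
eef_rot: [1.0, -0.0, 0.0, 0.0]
contact_force: [-0.9, 0.3, -1.8]
opening: 0.676
finger_force: 20.0
```

```bash
python3 -m pendant '[[0,0,0.04,0,0,0],[0,0,0.04,0,0,0],[0,0,0,0,0,0],[0,0,0,0,0,0],[0,0,0,0,0,0]]'
```

```text
clock: 10.63
tool_pos: [0.518, -0.3049, 0.0444]
eef_rot: [1.0, -0.0, 0.0, 0.0]
contact_force: [-2.2, 1.5, 10.5]
opening: 0.678
finger_force: 20.0
```

```bash
python3 -m pendant '[[0,0,-0.04,0,0,0],[0,0,0,0,0,0],[0,0,0,0,0,0],[0,0,0,0,0,0],[0,0,0,0,0,0]]' 0.8
python3 -m pendant '[[0,0,0,0,0,0],[0,0,-0.3,0,0,0],[0,0,-0.6,0,0,0],[0,0,-0.9,0,0,0],[0,0,-1,0,0,0]]'
python3 -m pendant '[[0,0,-1,0,0,0],[0,0,-1,0,0,0],[0,0,-1,0,0,0],[0,0,0,0,0,0]]' 1
python3 - <<'E'
from meas import *
rim(.5185,-.305,.080,"c")
E
```

```text
clock: 11.05
tool_pos: [0.5178, -0.3049, 0.0436]
eef_rot: [1.0, -0.0, -0.0, 0.0]
contact_force: [-0.8, -0.1, 0.7]
opening: 0.9
finger_force: 0.0
clock: 11.47
tool_pos: [0.5171, -0.3044, 0.1141]
eef_rot: [1.0, -0.0, -0.001, -0.0]
contact_force: [0.4, -0.8, 0.4]
opening: 0.901
finger_force: 0.0
clock: 11.8
tool_pos: [0.5206, -0.3063, 0.1942]
eef_rot: [1.0, -0.0, 0.004, 0.002]
contact_force: [0.6, -1.1, 0.8]
opening: 0.998
finger_force: 0.0
top 13
side 330 [ 0.518  -0.3066] 0.0281 z 0.0808
```

```bash
python3 -m pendant '[[0.3,-0.5,0,0,0,0],[0.3,-1,0,0,0,0],[0.3,-1,0,0,0,0],[0.3,-1,0,0,0,0],[0.3,-1,0,0,0,0]]' >/dev/null
python3 -m pendant '[[0.3,-1,0,0,0,0],[0.3,-1,0,0,0,0],[0.3,-1,0,0,0,0],[0.3,-1,0,0,0,0],[0.3,-1,0,0,0,0]]' >/dev/null
python3 -m pendant '[[0.3,-1,0,0,0,0],[0.3,-1,0,0,0,0],[0.3,-1,0,0,0,0],[0.3,-1,0,0,0,0],[0.3,-1,0,0,0,0]]' >/dev/null
python3 -m pendant '[[0,-1,0,0,0,0],[0,-1,0,0,0,0],[0,-0.46,0.5,0,0,0],[0,0,1,0,0,0],[0,0,1,0,0,0]]'
python3 -m pendant '[[0,0,0.7,0,0,0],[0,0,0,0,0,0],[0,0,0,0,0,0],[0,0,0,0,0,0],[0,0,0,0,0,0]]'
```

```text
clock: 13.57
tool_pos: [0.63, 0.12, 0.1243]
eef_rot: [1.0, 0.001, -0.0, 0.0]
contact_force: [0.1, -0.8, -0.8]
opening: 1.0
finger_force: 0.0
clock: 13.98
tool_pos: [0.6314, 0.1189, 0.1097]
eef_rot: [1.0, -0.0, 0.001, -0.0]
contact_force: [-0.4, 0.1, -0.6]
opening: 1.001
finger_force: 0.0
```

On target; down 0.09 m to TCP z 0.020, then close.

```bash
python3 -m pendant '[[0,0,0.5,0,0,0],[0,0,0.8,0,0,0],[0,0,0.8,0,0,0],[0,0,0.7,0,0,0],[0,0,0.5,0,0,0]]'
python3 -m pendant '[[0,0,0.3,0,0,0],[0,0,0,0,0,0],[0,0,0,0,0,0],[0,0,0,0,0,0],[0,0,0,0,0,0]]'
python3 -m pendant '[[0,0,0,0,0,0],[0,0,0,0,0,0],[0,0,0,0,0,0],[0,0,0,0,0,0],[0,0,0,0,0,0]]' -1 20
python3 -m pendant '[[0,0,0,0,0,0],[0,0,0,0,0,0],[0,0,0,0,0,0],[0,0,0,0,0,0],[0,0,0,0,0,0]]'
```

```text
clock: 14.4
tool_pos: [0.63, 0.1189, 0.0246]
eef_rot: [1.0, -0.0, -0.0, 0.0]
contact_force: [0.4, -1.3, -0.5]
opening: 0.997
finger_force: 0.0
clock: 14.82
tool_pos: [0.6315, 0.1193, 0.0198]
eef_rot: [1.0, -0.0, 0.001, -0.0]
contact_force: [-0.1, -1.0, -0.3]
opening: 1.001
finger_force: 0.0
clock: 15.23
tool_pos: [0.6306, 0.1189, 0.0189]
eef_rot: [1.0, -0.0, 0.0, 0.0]
contact_force: [-0.5, 0.8, 1.2]
opening: 0.664
finger_force: 19.9
clock: 15.65
tool_pos: [0.6306, 0.119, 0.0188]
eef_rot: [1.0, -0.0, 0.0, 0.0]
contact_force: [-0.7, -0.4, 3.5]
opening: 0.662
finger_force: 19.9
```

```bash
python3 -m pendant '[[0,0,-0.3,0,0,0],[0,0,-0.6,0,0,0],[0,0,-0.9,0,0,0],[0,0,-0.9,0,0,0],[0,0,-0.9,0,0,0]]'
python3 -m pendant '[[0,0,-0.9,0,0,0],[0,0,-0.9,0,0,0],[0,0,-0.8,0,0,0],[0,0,-0.4,0,0,0],[0,0,0,0,0,0]]'
python3 -m pendant '[[0,0.3,0,0,0,0],[-0.3,0.6,0,0,0,0],[-0.3,0.9,0,0,0,0],[-0.3,0.9,0,0,0,0],[-0.3,0.9,0,0,0,0]]' >/dev/null
python3 -m pendant '[[-0.3,0.9,0,0,0,0],[-0.3,0.9,0,0,0,0],[-0.3,0.9,0,0,0,0],[-0.3,0.9,0,0,0,0],[-0.3,0.9,0,0,0,0]]' >/dev/null
python3 -m pendant '[[-0.3,0.9,0,0,0,0],[-0.3,0.9,0,0,0,0],[-0.3,0.9,0,0,0,0],[-0.3,0.9,0,0,0,0],[-0.3,0.9,0,0,0,0]]' >/dev/null
python3 -m pendant '[[-0.3,0.9,0,0,0,0],[0,0.9,0,0,0,0],[0,0.9,0,0,0,0],[0,0.9,0,0,0,0],[0,0.56,0,0,0,0]]' >/dev/null
python3 -m pendant '[[0,0.2,0,0,0,0],[0,0,0,0,0,0],[0,0,0.4,0,0,0],[0,0,0.6,0,0,0],[0,0,0.4,0,0,0]]'
python3 -m pendant '[[0,0,0,0,0,0],[0,0,0,0,0,0],[0,0,0,0,0,0],[0,0,0,0,0,0]]'
python3 - <<'E'
from meas import *
p=r.get_state()["tool_pos"]
rim(p[0],p[1],p[2]-.0188+.054,"d")
rim(.518,-.305,.0805)
E
```

```text
clock: 16.07
tool_pos: [0.6304, 0.1192, 0.1105]
eef_rot: [1.0, -0.0, 0.0, -0.0]
contact_force: [1.0, -0.2, -0.6]
opening: 0.661
finger_force: 19.9
clock: 16.48
tool_pos: [0.6322, 0.1195, 0.187]
eef_rot: [1.0, -0.0, 0.003, -0.001]
contact_force: [0.3, 0.2, -1.9]
opening: 0.659
finger_force: 19.9
clock: 18.57
tool_pos: [0.5177, -0.3022, 0.1471]
eef_rot: [1.0, 0.001, -0.001, -0.001]
contact_force: [0.0, -0.0, -1.8]
opening: 0.664
finger_force: 19.9
clock: 18.9
tool_pos: [0.5184, -0.3047, 0.1493]
eef_rot: [1.0, -0.0, 0.001, 0.0]
contact_force: [0.1, -0.5, -0.8]
opening: 0.659
finger_force: 19.9
top 3
side 107 [ 0.5211 -0.2879] 0.0123 z 0.1844
top 1
side 191 [ 0.5181 -0.3067] 0.028 z 0.0807
```

```bash
python3 -m pendant '[[-0.03,0,0.4,0,0,0],[0,0,0.6,0,0,0],[0,0,0.5,0,0,0],[0,0,0.3,0,0,0],[0,0,0.1,0,0,0]]'
python3 -m pendant '[[0,0,0.1,0,0,0],[0,0,0.1,0,0,0],[0,0,0.06,0,0,0],[0,0,0,0,0,0],[0,0,0,0,0,0]]'
python3 -m pendant '[[0,0,0.06,0,0,0],[0,0,0.04,0,0,0],[0,0,0,0,0,0],[0,0,0,0,0,0],[0,0,0,0,0,0]]'
```

```text
clock: 19.52
tool_pos: [0.5161, -0.3043, 0.0995]
eef_rot: [1.0, -0.0, -0.001, -0.001]
contact_force: [0.1, 0.4, -1.8]
opening: 0.664
finger_force: 19.9
clock: 19.93
tool_pos: [0.5173, -0.305, 0.0951]
eef_rot: [1.0, -0.0, 0.0, 0.0]
contact_force: [-0.5, 0.3, -2.6]
opening: 0.663
finger_force: 19.9
clock: 20.35
tool_pos: [0.5174, -0.305, 0.0928]
eef_rot: [1.0, -0.0, 0.0, 0.0]
contact_force: [-1.1, 0.2, 5.0]
opening: 0.664
finger_force: 19.9
```

```bash
python3 -m pendant '[[0,0,-0.02,0,0,0],[0,0,0,0,0,0],[0,0,0,0,0,0],[0,0,0,0,0,0],[0,0,0,0,0,0]]' 0.8
python3 -m pendant '[[0,0,-0.3,0,0,0],[0,0,-0.6,0,0,0],[0,0,-1,0,0,0],[0,0,-1,0,0,0],[0,0,-1,0,0,0]]'
python3 -m pendant '[[0,0,0,0,0,0],[0.37,-0.5,0,0,0,0],[0.37,-0.9,0,0,0,0],[0.37,-0.9,0,0,0,0],[0.37,-0.9,0,0,0,0]]' 1 >/dev/null
python3 -m pendant '[[0.37,-0.9,0,0,0,0],[0.37,-0.9,0,0,0,0],[0.37,-0.9,0,0,0,0],[0.37,-0.9,0,0,0,0],[0.37,-0.9,0,0,0,0]]' >/dev/null
python3 -m pendant '[[0.37,-0.9,0,0,0,0],[0.04,-0.9,0,0,0,0],[0,0,0.8,0,0,0],[0,0,0.8,0,0,0],[0,0,0.8,0,0,0]]'
python3 -m pendant '[[0,0,0.5,0,0,0],[0,0,0,0,0,0],[0,0,0,0,0,0],[0,0,0,0,0,0],[0,0,0,0,0,0]]'
python3 - <<'E'
from meas import *
rim(.518,-.305,.128,"e")
E
```

```text
clock: 20.77
tool_pos: [0.517, -0.3048, 0.0925]
eef_rot: [1.0, -0.0, -0.0, -0.0]
contact_force: [0.3, -0.0, 0.1]
opening: 0.905
finger_force: 0.0
clock: 21.18
tool_pos: [0.5168, -0.3047, 0.1916]
eef_rot: [1.0, -0.0, -0.0, -0.0]
contact_force: [-0.0, 0.0, 0.2]
opening: 0.9
finger_force: 0.0
clock: 22.43
tool_pos: [0.6108, -0.0666, 0.1297]
eef_rot: [1.0, 0.0, 0.0, 0.0]
contact_force: [-0.0, -0.3, 0.8]
opening: 0.996
finger_force: 0.0
clock: 22.85
tool_pos: [0.6116, -0.0676, 0.119]
eef_rot: [1.0, -0.0, 0.001, 0.0]
contact_force: [-0.4, -0.1, 0.4]
opening: 0.999
finger_force: 0.0
top 108 [ 0.5197 -0.3035] 0.0271 z 0.1268
side 374 [ 0.5198 -0.3063] 0.0282 z 0.1288
```

```bash
python3 -m pendant '[[-0.02,0,0.5,0,0,0],[0,0,0.8,0,0,0],[0,0,0.9,0,0,0],[0,0,0.8,0,0,0],[0,0,0.6,0,0,0]]'
python3 -m pendant '[[0,0,0.5,0,0,0],[0,0,0.18,0,0,0],[0,0,0,0,0,0],[0,0,0,0,0,0],[0,0,0,0,0,0]]'
python3 -m pendant '[[0,0,0,0,0,0],[0,0,0,0,0,0],[0,0,0,0,0,0],[0,0,0,0,0,0],[0,0,0,0,0,0]]' -1 20
python3 -m pendant '[[0,0,0,0,0,0],[0,0,0,0,0,0],[0,0,0,0,0,0],[0,0,0,0,0,0],[0,0,0,0,0,0]]'
```

```text
clock: 23.37
tool_pos: [0.6101, -0.0674, 0.0268]
eef_rot: [1.0, -0.0, -0.0, -0.0]
contact_force: [0.6, -0.0, 0.1]
opening: 0.998
finger_force: 0.0
clock: 23.78
tool_pos: [0.6111, -0.0675, 0.0118]
eef_rot: [1.0, -0.0, 0.001, 0.0]
contact_force: [0.0, -0.5, 0.6]
opening: 1.003
finger_force: 0.0
clock: 24.2
tool_pos: [0.6103, -0.0675, 0.011]
eef_rot: [1.0, -0.0, 0.0, 0.0]
contact_force: [0.1, 0.4, 1.4]
opening: 0.68
finger_force: 20.0
clock: 24.62
tool_pos: [0.6104, -0.0675, 0.011]
eef_rot: [1.0, -0.0, 0.0, 0.0]
contact_force: [-0.4, 0.2, 4.5]
opening: 0.683
finger_force: 20.0
```

```bash
python3 -m pendant '[[0,0,-0.3,0,0,0],[0,0,-0.6,0,0,0],[0,0,-0.9,0,0,0],[0,0,-1,0,0,0],[0,0,-1,0,0,0]]' >/dev/null
python3 -m pendant '[[0,0,-1,0,0,0],[0,0,-1,0,0,0],[0,0,-0.9,0,0,0],[0,0,-0.6,0,0,0],[0,0,-0.3,0,0,0]]'
python3 -m pendant '[[0,0,0,0,0,0],[-0.36,0.5,0,0,0,0],[-0.36,0.9,0,0,0,0],[-0.36,0.9,0,0,0,0],[-0.36,0.9,0,0,0,0]]' >/dev/null
python3 -m pendant '[[-0.36,0.9,0,0,0,0],[-0.36,0.9,0,0,0,0],[-0.36,0.9,0,0,0,0],[-0.36,0.9,0,0,0,0],[-0.36,0.9,0,0,0,0]]' >/dev/null
python3 -m pendant '[[-0.36,0.9,0,0,0,0],[-0.06,0.6,0,0,0,0],[0,0.29,0,0,0,0],[0,0,0,0,0,0],[0,0,0,0,0,0]]' >/dev/null
python3 -m pendant '[[0,0,0.4,0,0,0],[0,0,0.6,0,0,0],[0,0,0.3,0,0,0],[0,0,0,0,0,0],[0,0,0,0,0,0]]'
python3 -m pendant '[[0,0,0,0,0,0],[0,0,0,0,0,0],[0,0,0,0,0,0]]'
python3 - <<'E'
from meas import *
rim(.519,-.3047,.1285,"f",tol=.006)
I=cv2.imread("pics/f_side.png"); cv2.imwrite("pics/f.png",cv2.resize(I[180:340,170:330],None,fx=3,fy=3))
E
```

```text
clock: 25.45
tool_pos: [0.6113, -0.0674, 0.2041]
eef_rot: [1.0, -0.0, 0.002, 0.0]
contact_force: [-0.4, 0.8, -0.7]
opening: 0.678
finger_force: 20.0
clock: 27.12
tool_pos: [0.5186, -0.3034, 0.1676]
eef_rot: [1.0, 0.001, -0.001, -0.001]
contact_force: [0.7, -0.1, -0.3]
opening: 0.683
finger_force: 20.0
clock: 27.37
tool_pos: [0.519, -0.3047, 0.1689]
eef_rot: [1.0, -0.0, 0.001, 0.0]
contact_force: [0.2, -0.4, -0.8]
opening: 0.681
finger_force: 20.0
top 1
side 188 [ 0.5197 -0.3067] 0.028 z 0.1285
```

View pics/f.png

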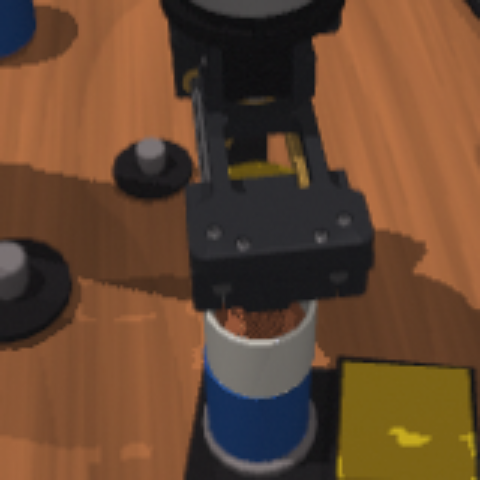

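The crop shows the white pot seated on the blue one in the socket (white rim at about 260,320) and the yellow pot held above it between the fingers. I'll lower from 0.169 to 0.133.

```bash
python3 -m pendant '[[0,0,0.3,0,0,0],[0,0,0.4,0,0,0],[0,0,0.3,0,0,0],[0,0,0.15,0,0,0],[0,0,0.1,0,0,0]]'
python3 -m pendant '[[0,0,0.1,0,0,0],[0,0,0.05,0,0,0],[0,0,0,0,0,0],[0,0,0,0,0,0],[0,0,0,0,0,0]]'
python3 -m pendant '[[0,0,0.05,0,0,0],[0,0,0.04,0,0,0],[0,0,0,0,0,0],[0,0,0,0,0,0],[0,0,0,0,0,0]]'
```

```text
clock: 27.88
tool_pos: [0.5179, -0.3043, 0.1356]
eef_rot: [1.0, -0.0, -0.001, -0.0]
contact_force: [-0.7, -0.4, -0.6]
opening: 0.682
finger_force: 20.0
clock: 28.3
tool_pos: [0.5187, -0.3046, 0.1335]
eef_rot: [1.0, -0.0, 0.0, 0.0]
contact_force: [0.1, 0.7, 0.4]
opening: 0.686
finger_force: 20.0
clock: 28.72
tool_pos: [0.5192, -0.3049, 0.1329]
eef_rot: [1.0, -0.0, 0.001, 0.001]
contact_force: [-3.0, 1.3, 11.2]
opening: 0.683
finger_force: 20.0
```

```bash
python3 -m pendant '[[0,0,-0.03,0,0,0],[0,0,0,0,0,0],[0,0,0,0,0,0],[0,0,0,0,0,0],[0,0,0,0,0,0]]' 0.8
python3 -m pendant '[[0,0,-0.3,0,0,0],[0,0,-0.6,0,0,0],[0,0,-1,0,0,0],[0,0,-0.8,0,0,0],[0,0,0,0,0,0]]'
python3 - <<'E'
from h import *
for n in("top","side"):
    I,d=optics.snapshot(n); P=cloud(n,d)
    K=near(P,(.464,-.086),.03,.026,.05); D=near(P,(.464,-.086),.05,.008,.0145)
    for W in(K,D):
        print(n,len(W),np.round(W.mean(0),4) if len(W) else "",[np.round(v,4) for v in cv2.minEnclosingCircle(W[:,:2].astype(np.float32))] if len(W) else "")
E
```

```text
clock: 29.13
tool_pos: [0.5185, -0.3045, 0.1315]
eef_rot: [1.0, -0.0, -0.0, -0.0]
contact_force: [0.8, 0.1, 0.5]
opening: 0.9
finger_force: 0.0
clock: 29.55
tool_pos: [0.521, -0.3058, 0.2036]
eef_rot: [1.0, -0.0, 0.004, 0.002]
contact_force: [0.4, -0.4, 0.5]
opening: 0.901
finger_force: 0.0
top 50 [ 0.4635 -0.0841  0.0304] [array([ 0.4638, -0.0839]), np.float64(0.0108)]
top 263 [ 0.4645 -0.0846  0.0106] [array([ 0.4632, -0.0846]), np.float64(0.0298)]
side 69 [ 0.4645 -0.0896  0.0306] [array([ 0.4649, -0.0884]), np.float64(0.0118)]
side 306 [ 0.4624 -0.0945  0.0115] [array([ 0.4634, -0.0879]), np.float64(0.031)]
```

```bash
python3 -m pendant '[[-0.22,-0.5,0,0,0,0],[-0.22,-0.9,0,0,0,0],[-0.22,-0.9,0,0,0,0],[-0.22,-0.9,0,0,0,0],[-0.22,-0.9,0,0,0,0]]' 1 >/dev/null
python3 -m pendant '[[-0.22,-0.9,0,0,0,0],[-0.22,-0.9,0,0,0,0],[-0.22,-0.9,0,0,0,0],[-0.22,-0.9,0,0,0,0],[-0.22,-0.9,0,0,0,0]]' >/dev/null
python3 -m pendant '[[0,-0.2,0,0,0,0],[0,0,0.6,0,0,0],[0,0,1,0,0,0],[0,0,1,0,0,0],[0,0,1,0,0,0]]'
python3 -m pendant '[[0,0,0.8,0,0,0],[0,0,0.6,0,0,0],[0,0,0,0,0,0],[0,0,0,0,0,0],[0,0,0,0,0,0]]'
python3 - <<'E'
from meas import *
rim(.519,-.3047,.162,"g",tol=.006)
E
```

```text
clock: 30.9
tool_pos: [0.4637, -0.0853, 0.1078]
eef_rot: [1.0, -0.001, 0.0, 0.0]
contact_force: [-0.4, -0.0, -0.1]
opening: 0.998
finger_force: 0.0
clock: 31.32
tool_pos: [0.4639, -0.0851, 0.0745]
eef_rot: [1.0, -0.001, 0.0, 0.0]
contact_force: [-0.5, 0.1, 0.0]
opening: 1.002
finger_force: 0.0
top 115 [ 0.5204 -0.3032] 0.0271 z 0.1607
side 414 [ 0.5204 -0.3066] 0.0278 z 0.1621
```

```bash
python3 -m pendant '[[0,0,0.5,0,0,0],[0,0,0.8,0,0,0],[0,0,0.6,0,0,0],[0,0,0.3,0,0,0],[0,0,0.2,0,0,0]]'
python3 -m pendant '[[0,0,0,0,0,0],[0,0,0,0,0,0],[0,0,0,0,0,0],[0,0,0,0,0,0],[0,0,0,0,0,0]]'
```

```text
clock: 31.83
tool_pos: [0.4639, -0.0846, 0.0141]
eef_rot: [1.0, -0.0, 0.0, 0.0]
contact_force: [0.7, 0.6, -0.1]
opening: 0.997
finger_force: 0.0
clock: 32.25
tool_pos: [0.464, -0.0846, 0.0148]
eef_rot: [1.0, -0.0, 0.001, 0.0]
contact_force: [-0.0, -0.7, -0.1]
opening: 0.999
finger_force: 0.0
```

```bash
python3 -m pendant '[[0,0,0.04,0,0,0],[0,0,0,0,0,0],[0,0,0,0,0,0],[0,0,0,0,0,0],[0,0,0,0,0,0]]' -1 20 >/dev/null
python3 -m pendant '[[0,0,0,0,0,0],[0,0,0,0,0,0],[0,0,0,0,0,0],[0,0,0,0,0,0],[0,0,0,0,0,0]]'
python3 -m pendant '[[0,0,0,0,0,0],[0,0,0,0,0,0],[0,0,0,0,0,0],[0,0,0,0,0,0],[0,0,0,0,0,0]]'
python3 -m pendant '[[0,0,-0.2,0,0,0],[0,0,-0.4,0,0,0],[0,0,-0.2,0,0,0],[0,0,0,0,0,0],[0,0,0,0,0,0]]'
python3 - <<'E'
from h import *
I,d=optics.snapshot("side"); cv2.imwrite("pics/l.png",cv2.resize(I[150:290,150:300],None,fx=3,fy=3))
E
```

```text
clock: 33.08
tool_pos: [0.4637, -0.0846, 0.0132]
eef_rot: [1.0, -0.0, 0.0, 0.0]
contact_force: [0.7, -1.2, -0.2]
opening: 0.269
finger_force: 0.1
clock: 33.5
tool_pos: [0.4637, -0.0846, 0.0132]
eef_rot: [1.0, -0.0, -0.0, 0.0]
contact_force: [0.6, -0.8, 0.1]
opening: 0.236
finger_force: 20.0
clock: 33.92
tool_pos: [0.4641, -0.0846, 0.0339]
eef_rot: [1.0, -0.0, 0.001, 0.0]
contact_force: [-0.2, -1.0, -0.7]
opening: 0.239
finger_force: 20.0
```

View pics/l.png

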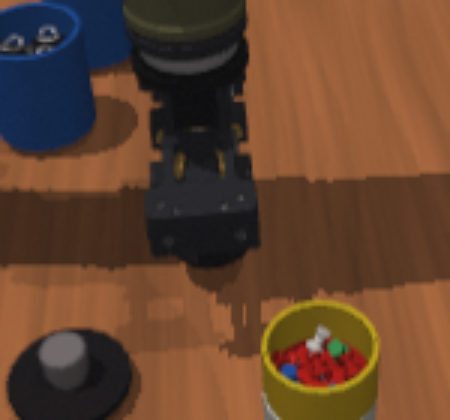

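The lid has lifted: its black disc edge shows under the gripper at about (215,255). The yellow pot is seated on the tower at (320,360).

```bash
python3 -m pendant '[[0,0,-0.3,0,0,0],[0,0,-0.6,0,0,0],[0,0,-0.9,0,0,0],[0,0,-0.9,0,0,0],[0,0,-0.9,0,0,0]]' >/dev/null
python3 -m pendant '[[0,0,-0.9,0,0,0],[0,0,-0.9,0,0,0],[0,0,-0.9,0,0,0],[0,0,-0.5,0,0,0],[0,0,-0.25,0,0,0]]'
python3 -m pendant '[[0,0.3,0,0,0,0],[0.22,0.6,0,0,0,0],[0.22,0.9,0,0,0,0],[0.22,0.9,0,0,0,0],[0.22,0.9,0,0,0,0]]' >/dev/null
python3 -m pendant '[[0.22,0.9,0,0,0,0],[0.22,0.9,0,0,0,0],[0.22,0.9,0,0,0,0],[0.22,0.9,0,0,0,0],[0.22,0.9,0,0,0,0]]' >/dev/null
python3 -m pendant '[[0.22,0.5,0,0,0,0],[0.04,0.2,0,0,0,0],[0,0,0,0,0,0],[0,0,0,0,0,0],[0,0,0,0,0,0]]'
python3 -m pendant '[[0,0,0,0,0,0],[0,0,0,0,0,0],[0,0,0,0,0,0]]'
python3 - <<'E'
from h import *
I,d=optics.snapshot("side"); cv2.imwrite("pics/m.png",cv2.resize(I[150:330,160:340],None,fx=3,fy=3))
E
```

```text
clock: 34.8
tool_pos: [0.4642, -0.0847, 0.2115]
eef_rot: [1.0, -0.0, 0.001, 0.0]
contact_force: [0.3, -0.4, -0.9]
opening: 0.239
finger_force: 20.0
clock: 36.05
tool_pos: [0.5191, -0.303, 0.209]
eef_rot: [1.0, 0.001, -0.001, -0.001]
contact_force: [0.4, 0.3, -0.2]
opening: 0.235
finger_force: 20.0
clock: 36.3
tool_pos: [0.5196, -0.3039, 0.2096]
eef_rot: [1.0, 0.0, 0.0, -0.0]
contact_force: [-0.4, -0.4, -1.1]
opening: 0.236
finger_force: 20.0
```

View pics/m.png

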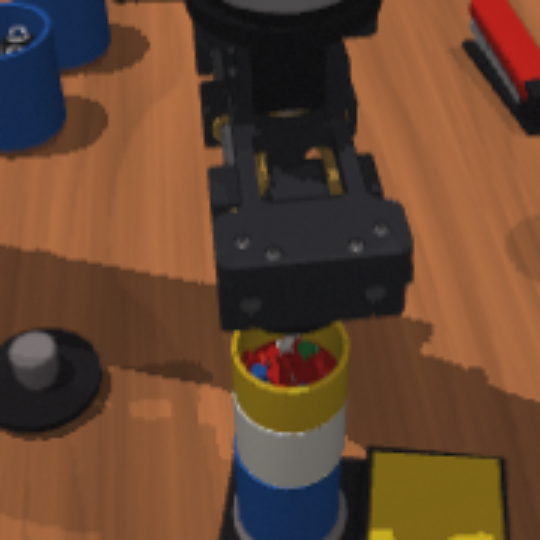

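The lid is above the tower, centred on the yellow pot (290,350).

```bash
python3 -m pendant '[[0.01,0.03,0.3,0,0,0],[0,0,0.4,0,0,0],[0,0,0.4,0,0,0],[0,0,0.2,0,0,0],[0,0,0.1,0,0,0]]'
python3 -m pendant '[[0,0,0.1,0,0,0],[0,0,0.06,0,0,0],[0,0,0,0,0,0],[0,0,0,0,0,0],[0,0,0,0,0,0]]'
python3 -m pendant '[[0,0,0.04,0,0,0],[0,0,0.04,0,0,0],[0,0,0,0,0,0],[0,0,0,0,0,0],[0,0,0,0,0,0]]'
```

```text
clock: 36.77
tool_pos: [0.5189, -0.3049, 0.1727]
eef_rot: [1.0, -0.0, -0.001, -0.001]
contact_force: [0.4, -0.3, -0.3]
opening: 0.239
finger_force: 20.0
clock: 37.18
tool_pos: [0.5201, -0.3055, 0.1708]
eef_rot: [1.0, -0.0, 0.0, 0.0]
contact_force: [0.3, 0.3, -0.3]
opening: 0.238
finger_force: 20.0
clock: 37.6
tool_pos: [0.5202, -0.3055, 0.1692]
eef_rot: [1.0, -0.0, 0.001, 0.0]
contact_force: [-1.7, 0.3, 6.1]
opening: 0.238
finger_force: 20.0
```

```bash
python3 -m pendant '[[0,0,-0.02,0,0,0],[0,0,0,0,0,0],[0,0,0,0,0,0],[0,0,0,0,0,0],[0,0,0,0,0,0]]' 0.6
python3 -m pendant '[[0,0,0,0,0,0],[0,0,0,0,0,0],[0,0,-0.3,0,0,0],[0,0,-0.6,0,0,0],[0,0,-1,0,0,0]]'
python3 -m pendant '[[0,0,-1,0,0,0],[0,-1,0,0,0,0],[0,-1,0,0,0,0],[0,-1,0,0,0,0],[0,-1,0,0,0,0]]' >/dev/null
python3 -m pendant '[[0,-1,0,0,0,0],[0,-1,0,0,0,0],[0,-1,0,0,0,0],[0,0,0,0,0,0],[0,0,0,0,0,0]]'
python3 - <<'E'
from h import *
for n in("side","top"):
    I,d=optics.snapshot(n); P=cloud(n,d); cv2.imwrite(f"pics/z_{n}.png",I)
    for a,b in((.181,.2),(.160,.172)):
        W=near(P,(.52,-.305),.045,a,b); print(n,len(W),np.round(np.median(W[:,2]),4),[np.round(v,4) for v in cv2.minEnclosingCircle(W[:,:2].astype(np.float32))])
E
```

```text
clock: 38.02
tool_pos: [0.5197, -0.3053, 0.1687]
eef_rot: [1.0, -0.0, -0.0, -0.0]
contact_force: [-1.0, -0.3, 0.6]
opening: 0.591
finger_force: 0.0
clock: 38.43
tool_pos: [0.5184, -0.3046, 0.2154]
eef_rot: [1.0, -0.0, -0.002, -0.001]
contact_force: [0.4, -1.3, -0.2]
opening: 0.798
finger_force: 0.0
clock: 39.27
tool_pos: [0.5203, -0.1287, 0.2421]
eef_rot: [1.0, 0.002, 0.0, -0.0]
contact_force: [-0.0, -0.7, 0.1]
opening: 0.802
finger_force: 0.0
side 165 0.1874 [array([ 0.5216, -0.3071]), np.float64(0.011)]
side 863 0.1684 [array([ 0.5213, -0.3063]), np.float64(0.0303)]
top 0 nan [array([0., 0.]), np.float64(0.0)]
top 0 nan [array([0., 0.]), np.float64(0.0)]
  return _methods._mean(a, axis=axis, dtype=dtype,
  ret = ret.dtype.type(ret / rcount)
```

View pics/z_side.png

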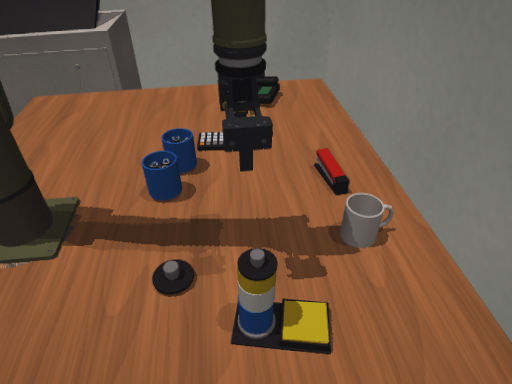

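The tower stands complete and upright at (257,295). The knob top is at z 0.187 as expected, the bystanders are where they were, and the arm is clear.

```bash
python3 -c "
from plant import r
print(r.finish_job())"
```

```text
the job is handed in; nothing more can be done
None
```

The tower is rebuilt in the caddy's socket (blue, white, yellow, lid); heights, contact forces and the last picture show each piece seated and the bystanders unmoved, and the job is handed in at about 39 s, with no verdict returned.

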